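# Ready the air sampler

### The job

Make the bench air sampler ready and start it. Squeeze the two snap tabs of its clip-on cover to free it, lift the cover off and set it open side down on the rubber mat, lengthwise; then lift every dust cap off the inlets and set each one knob up in a compartment of its own in the cap tray. Clip the cover back on the sampler with both tabs sprung out under their keepers, and last lift the locking collar of the toggle switch, flip the lever over towards the cover and let the collar drop home; do not disturb the petri dish, the slip box or the bottle.

Things in the scene. Friction and masses are not known exactly. Their poses are not given: they have to be found in the camera images.
- sampler: bench air sampler, fixed: grey housing, flat deck 60 mm above the worktop. Origin on the worktop below the middle of the cover's first place; x to its back, y along the row of inlets towards the toggle. Housing x -50 to 50, y -105 to 185 mm
- deck (a point): point on the deck above the sampler's origin, same axes. Inlet bosses 18 mm across, 22 mm high at x 0, y -76, -34, 34, 76 mm; some may have no cap. Two steel keepers for the cover's hooks at x +-25.5 to +-36, y -12 to 12, 18 mm high; stops 6 mm high 4 mm beyond the cover's ends
- cover: white clip-on cover, 0.2 kg: inverted trough 48 (x) by 198 (y) by 52 mm high, walls 3 mm, at first on the deck over the inlets, hooked to the keepers. Origin: centre of its open underside; z up, y along its length. Caps below it reach 44 mm above the deck: lift it straight up by 60 mm before going sideways
- cover_tabs (a point): middle between the cover's two sprung snap tabs, 36 mm above its underside, cover's axes. Thumb pads 26 mm wide (y), 24 mm high (12 up and down), outer faces at x +-31 mm (62 over both). Each presses in 7 mm to a stop (48 over both; 2 N to start, 7 N at the stop; grip with about 20 N), fingertips above the keepers. With both fully in the hooks are free and the cover lifts by the tabs
- tab_front (a joint): press of the tab on the cover's -x side: 0 out, 0.007 m fully pressed; springs back, under its keeper only if the cover is pressed down flat on the deck (within 3 mm) when let go
- tab_back (a joint): press of the tab on the cover's +x side: 0 out, 0.007 m fully pressed; springs back, under its keeper only if the cover is pressed down flat on the deck (within 3 mm) when let go
- mat: grey ribbed rubber mat, fixed, 140 mm (x) by 260 mm (y), 3 mm thick. Origin: centre of its underside; y along its length
- cap_1: loose black rubber dust cap, 22 g: skirt 30 mm across, 16 mm high, open below (bore 22 mm, 12 mm deep); grip knob 16 mm across from 16 to 34 mm above the skirt's lower edge. At first loosely over an inlet boss, lower edge 10 mm above the deck. Origin: centre of the skirt's lower edge; z up through the knob. None if absent
- cap_2: loose black rubber dust cap, 22 g: skirt 30 mm across, 16 mm high, open below (bore 22 mm, 12 mm deep); grip knob 16 mm across from 16 to 34 mm above the skirt's lower edge. At first loosely over an inlet boss, lower edge 10 mm above the deck. Origin: centre of the skirt's lower edge; z up through the knob. None if absent
- cap_3: loose black rubber dust cap, 22 g: skirt 30 mm across, 16 mm high, open below (bore 22 mm, 12 mm deep); grip knob 16 mm across from 16 to 34 mm above the skirt's lower edge. At first loosely over an inlet boss, lower edge 10 mm above the deck. Origin: centre of the skirt's lower edge; z up through the knob. None if absent
- cap_4: loose black rubber dust cap, 22 g: skirt 30 mm across, 16 mm high, open below (bore 22 mm, 12 mm deep); grip knob 16 mm across from 16 to 34 mm above the skirt's lower edge. At first loosely over an inlet boss, lower edge 10 mm above the deck. Origin: centre of the skirt's lower edge; z up through the knob. None if absent
- cap_tray: loose grey tray 96 by 96 mm, 14 mm high, walls and cross dividers 4 mm, floor 4 mm thick, 0.3 kg, four compartments 42 mm square with centres at x, y = +-23 mm. Origin: centre of its underside
- toggle_hinge (a point): hinge of the toggle's lever, 6 mm above the deck, y 153 mm from the sampler's origin; fixed, sampler's axes; the hinge lies along x
- collar_grip (a point): middle of the locking collar, a spool 18 mm across and 16 mm high that slides on the toggle's lever; 34 mm from the hinge when down. z points along the lever to its tip, which ends 32 mm beyond this point when the collar is down
- lever (a joint): toggle lever angle: 0 off, leaning 0.5 rad from upright to the sampler's +y, away from the inlets; 1.0 rad on, leaning 0.5 rad to -y, towards the inlets. It stays where left, but a ridge blocks the collar at the middle unless the collar is lifted
- collar (a joint): lift of the collar along the lever: 0 down (locked), 0.011 m at the top stop; must be raised by at least 8 mm to pass the ridge; a spring of 2 to 5.3 N returns it
- petri_dish: small petri dish, bystander, 60 mm across, 18 mm high. Origin: centre of its underside
- slip_box: little box of cover slips, bystander, 30 x 44 x 19 mm. Origin: centre of its underside
- amber_bottle: amber bottle with a screw cap behind the sampler, bystander, 40 mm across, 80 mm high. Origin: centre of its underside
Mind the look-alikes: they are no part of the job. Of the things that look like the cap_tray, the larger one is meant. What is shaped like the cover but yellow is not meant.

How it is judged (in metres and radians):
On the way, in this order (a step that is already met when the one before it is completed fails the run):
1. the cover stands open side down on the mat, lengthwise (x of cover in the frame of mat between -0.045 and 0.045 m and y of cover in the frame of mat between -0.045 and 0.045 m and z of cover in the frame of mat between 0 and 0.009 m and angle between cover's own z axis and vertical below 0.1 rad and angle between the y axis of cover and the y axis of mat, either way round below 0.3 rad and contact force between cover and the fingers below 0.1 N), for 0.2 s.
2. every cap sits knob up in a compartment of the tray (x of cap_1 in the frame of cap_tray between -0.044 and 0.044 m and y of cap_1 in the frame of cap_tray between -0.044 and 0.044 m and z of cap_1 in the frame of cap_tray between -0.001 and 0.009 m and angle between each of cap_1, cap_2, cap_3, cap_4's own z axis and vertical below 0.15 rad and x of cap_2 in the frame of cap_tray between -0.044 and 0.044 m and y of cap_2 in the frame of cap_tray between -0.044 and 0.044 m and z of cap_2 in the frame of cap_tray between -0.001 and 0.009 m and x of cap_3 in the frame of cap_tray between -0.044 and 0.044 m and y of cap_3 in the frame of cap_tray between -0.044 and 0.044 m and z of cap_3 in the frame of cap_tray between -0.001 and 0.009 m and x of cap_4 in the frame of cap_tray between -0.044 and 0.044 m and y of cap_4 in the frame of cap_tray between -0.044 and 0.044 m and z of cap_4 in the frame of cap_tray between -0.001 and 0.009 m), for 0.2 s.
3. the cover is clipped on the sampler again, both tabs sprung out (x of cover in the frame of sampler between -0.005 and 0.005 m and y of cover in the frame of sampler between -0.007 and 0.007 m and z of cover in the frame of sampler between 0.057 and 0.0625 m and angle between cover's own z axis and vertical below 0.05 rad and value of joint each of tab_front, tab_back below 0.0025 m), for 0.2 s.
4. the lever is flipped on and the collar is down again (value of joint lever above 0.9 rad and value of joint collar below 0.003 m), for 0.2 s.
At the end, for the whole second after the job is handed in: Cover clipped on the sampler, flat on the deck, within 5 mm (x) and 7 mm (y) of its place, tabs pressed less than 2.5 mm; every cap present knob up (0.15 rad) flat on the floor of a tray compartment; lever beyond 0.9 rad, collar within 3 mm of down; all at rest (all of step 2 and all of step 3 and all of step 4 and linear speed of each of cap_1, cap_2, cap_3, cap_4, cover, cap_tray below 0.02 m/s); the robot touches nothing.
It fails at once if the petri dish, the slip box or the bottle is pushed more than 30 mm or tipped over (distance of any of petri_dish, slip_box, amber_bottle from where it was at the start of the episode above 0.03 m or angle between any of petri_dish, slip_box, amber_bottle's own z axis and vertical above 0.5 rad).
Of cap_1, cap_2, cap_3, cap_4 only 3 to 4 are there at a start; the rules pass over those that are not, and their reading is None.
At some moment in a run one of cap_tray may be knocked a few centimetres aside while the robot is not near it.
It also fails if it takes over 200 s, if anything falls off the work surface, if the arm or the gripper's body presses on something with over 40 N, if the wrist force passes 120 N, or if a joint passes its speed limit or range.

### The arm

A 6-joint arm with a two-finger parallel gripper is mounted at the origin on a cart in front of the work surface, level with it; the furniture and walls round the work are solid. World frame = base frame: x ahead of the robot, y to its left, z up, the work surface at z = 0. Lengths are in m, angles in degrees, forces in N, time in s.
With the tool pointing down it reaches from about 0.4 to 0.825 m from the base axis. Payload 7 kg.
Tool frame: the origin (TCP) lies midway between the tips of the shut fingers; the grasp point (between the pads) lies 19 mm behind it; z points along the fingers, y is the line along which they close (so a half turn about z gives the same grasp; the last joint's range is limited). The gripper opens to 88 mm and grips with 3 to 60 N. Pads are 19 mm wide; open, the fingers measure 130 mm over their backs; the gripper's body (78 mm by 193 mm) begins 47 mm behind the grasp point.
Start: joints at [79.991, 20.546, 0.682, 0, -70.136, -16.507], TCP at [0.301, 0.604, 0.227] pointing down, gripper open.
Joint ranges: [-176.03, 176.03], [-82.01, 121.73], [-58.28, 71.71], [-173.87, 95.51], [-174.79, -0.11], [-173.66, 173.66]. Speed limits (degrees/s): [136.94, 136.94, 172.46, 180, 180, 180].

### API

Orientations are given as [roll, pitch, yaw] about the fixed x, y, z axes, in that order (R = Rz(yaw) Ry(pitch) Rx(roll)).
In Python, from plant import r gives the robot as it stands.
- The arm moves only by the tool carry_out, never from a script. Its argument "deltas" is a list of rows, each a list of 3 entries, a list of its own where there are three numbers: the opening, from 0 (shut) to 1 (fully open), then the shift along the tool's x, y, z in mm, then the turn, a rotation vector about the tool's x, y, z in rad. In form: [[gripper, [tx, ty, tz], [rx, ry, rz]], ...]. A call has 1 to 12 rows; each row is the pose to reach, as a shift and turn from the pose commanded when the call began, along the tool's axes at that moment; what a row does not reach only later rows make up. A row lasts 1/10 s, in which the tool goes at most 50 mm and 8.59 degrees, less where a joint would pass 70% of its speed; a pose out of reach is approached as far as the arm can. A call with a gripper value outside its range is refused whole. The fingers move at their own pace and stop on an object; "squeeze" is the grip in N (left out, the last holds). Time passes only in rows, so rows that repeat a pose let the fingers close. It gives the time, the measured TCP pose, the force, the opening and the grip force at its end, in the units of the state.
- r.get_state(): the state, without advancing time (a new reading comes with each control period).
- r.capture(name): name is "scene" or "side" or "wrist"; returns (picture, depth): 420x560x3 uint8, red, green, blue; 420x560 float32, m along the optical axis (not along the pixel's ray), 0 where there is no reading.
- r.get_calibration(name): a dict with "fov_y" (degrees; the focal length in pixels is half the picture's height over the tangent of half this angle, whatever the lens; pixels are square), "cx", "cy" (the principal point, pixels), "distortion" ([k1, k2, p1, p2, k3] as OpenCV has them; the pictures are not rectified), "view" (4x4, takes a point from world to camera coordinates). Camera axes: x right, y down, z forward; pixel columns grow to the right and rows downward; lengths in m; the calibration is good to about 2 mm. A picture is of the moment at which its call begins: read the wrist's pose just before it. get_calibration takes no time and is no camera call; for the wrist camera it gives the pose at the moment of the call.
- r.close_job(): hands the job in; it is judged then, once.
The state is a dict: "time_s": time; "joints": joint angles; "qd": joint speeds; "joint_torque": joint torques, N m; "tcp_pos": TCP position; "eef_rot": TCP orientation; "contact_force": force on the tool from outside, world axes, zero at the start; "moment": the same for the moment, N m; "gripper_width": finger opening in m; "gripper_force": force on a finger pad.
Only numpy, scipy, OpenCV 4.12 (cv2) and the standard library are available. Lean on these libraries where they do the work, as an engineer would, in place of code of your own. Each camera call takes 0.05 s, during which the arm holds its last target. There are 200 camera calls.

## Working session

There is one attempt and no reset: what is moved stays moved. The work goes in short steps, Python scripts to look and compute and a tool call to move; the robot and the scene stay as the last step left them, time stands still between calls to the robot, and variables do not carry over. Pictures are saved under pics/ and viewed, at most 14 in all, crops included, and the job is handed in when it is done.

Besides the shell and the picture viewer there is one more tool, called after "Request:" as a command line: name --argument value ..., lists and objects as JSON in quotes. carry_out: Moves the arm, as the interface text tells. Its arguments: {"type":"object","properties":{"deltas":{"type":"array"},"squeeze":{"type":"number"}},"required":["deltas"]}

```bash
ls; mkdir -p pics
cat > h.py <<'E'
import numpy as np, cv2
from plant import r
from scipy.spatial.transform import Rotation as R
def shot(n,fn=None):
    cal=r.get_calibration(n); im,d=r.capture(n)
    if fn: cv2.imwrite('pics/'+fn+'.png',im[:,:,::-1])
    return im,d,cal
def KD(cal):
    f=210/np.tan(np.radians(cal['fov_y'])/2)
    return np.array([[f,0,cal['cx']],[0,f,cal['cy']],[0,0,1]]),np.array(cal['distortion'],float)
def ray(cal,uv):
    K,D=KD(cal); p=cv2.undistortPoints(np.array(uv,float).reshape(-1,1,2),K,D).reshape(-1,2)
    V=np.array(cal['view']); d=np.c_[p,np.ones(len(p))]@V[:3,:3]; o=-V[:3,:3].T@V[:3,3]
    return o,d
def onz(cal,uv,z):
    o,d=ray(cal,uv); return o+d*((z-o[2])/d[:,2])[:,None]
def cloud(cal,dep):
    v,u=np.mgrid[0:420,0:560]; o,d=ray(cal,np.c_[u.ravel(),v.ravel()])
    P=(o+d*dep.reshape(-1,1)).reshape(420,560,3); P[dep==0]=np.nan; return P
def proj(cal,P):
    K,D=KD(cal); V=np.array(cal['view']); return cv2.projectPoints(np.array(P,float).reshape(-1,3),cv2.Rodrigues(V[:3,:3])[0],V[:3,3],K,D)[0].reshape(-1,2)
def tool(p,yaw=None):
    """shift in tool mm from current pose to world TCP p"""
    s=r.get_state(); q=R.from_euler('xyz',s['eef_rot'],degrees=True)
    return np.round(q.inv().apply(np.array(p)-s['tcp_pos'])*1000,1)
E
python3 - <<'E'
from h import *
print(r.get_state())
for n in('scene','side','wrist'):
    im,d,c=shot(n,n+'0'); print(n,c); np.savez('/tmp/'+n+'0',im=im,d=d)
E
```

```text
pics
{'time_s': 0.0, 'joints': array([ 7.99926191e+01,  2.05886007e+01,  6.31521205e-01, -2.00987588e-02,
       -7.01373027e+01, -1.65065011e+01]), 'qd': array([-0.09495529,  0.02684888, -0.01596495,  0.00941961,  0.01987377,
        0.06098218]), 'joint_torque': array([ 2.61191781e-05, -5.82717204e+01,  2.93038023e+01,  6.99697495e+00,
        6.69153917e-03, -1.56133833e-04]), 'tcp_pos': array([0.30113416, 0.60352313, 0.22563766]), 'eef_rot': array([ 1.79904139e+02, -8.70335374e-03, -2.65207191e+01]), 'contact_force': array([-0.52710518,  0.02191189, -0.59454418]), 'moment': array([-0.01786635,  0.0073281 , -0.0316378 ]), 'gripper_force': 0.0, 'gripper_width': 0.08758019694852856}
scene {'fov_y': 46.67792482383169, 'cx': 282.9826068416342, 'cy': 207.5957105092872, 'distortion': array([-0.12816691,  0.        ,  0.        ,  0.        ,  0.        ]), 'view': array([[ 0.42353405, -0.90554527, -0.02463067, -0.20167242],
       [-0.50576035, -0.21381757, -0.83575626,  0.38722927],
       [ 0.75154865,  0.36642845, -0.54854791,  0.72224352],
       [ 0.        ,  0.        ,  0.      
[... 359 characters left out ...]
363585e-01],
       [ 3.19441105e-01,  6.70415552e-01, -6.69701701e-01,
         1.13415418e+00],
       [ 0.00000000e+00,  0.00000000e+00,  0.00000000e+00,
         1.00000000e+00]])}
wrist {'fov_y': 66.69071210538648, 'cx': 286.8394221855432, 'cy': 207.73447722011, 'distortion': array([0.00568831, 0.        , 0.        , 0.        , 0.        ]), 'view': array([[-4.46864803e-01, -8.94601473e-01,  2.30452212e-04,
         6.75196771e-01],
       [-8.66210567e-01,  4.32747538e-01,  2.49817575e-01,
        -3.16999554e-02],
       [-2.23586898e-01,  1.11435061e-01, -9.68292893e-01,
         3.87950772e-01],
       [ 0.00000000e+00,  0.00000000e+00,  0.00000000e+00,
         1.00000000e+00]])}
```

View pics/scene0.png

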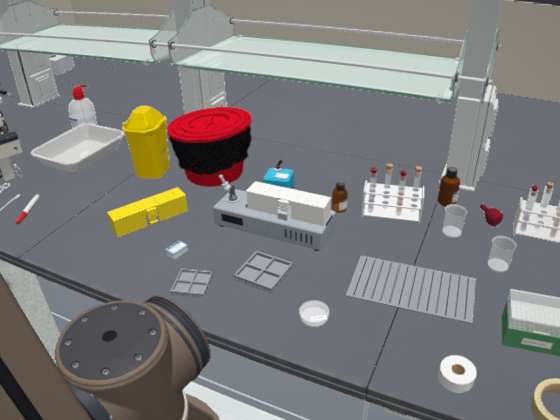

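View pics/side0.png

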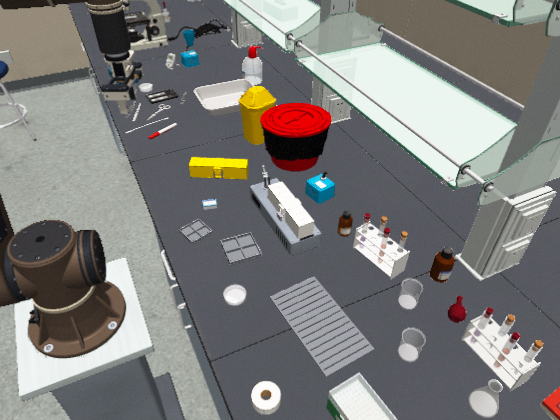

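The scene view shows the white cover at (290,203), the toggle at (230,190), the large tray at (263,270) and the mat at (412,287). The petri dish is at (314,313), the bottle at (339,197) and the slip box at (176,249). The side view agrees, with the cover at (290,210), the tray at (240,247) and the mat at (320,322).

```bash
cat > m.py <<'E'
from h import *
def rect(P):
    (c,s,a)=cv2.minAreaRect((P[:,:2]*1000).astype(np.float32)); return np.round(c,1),np.round(s,1),round(a,1)
def comp(mask,uv):
    n,l=cv2.connectedComponents(mask.astype(np.uint8)); return l==l[uv[1],uv[0]]
E
python3 - <<'E'
from m import *
S={'scene':dict(cover=(295,198),tray=(263,270),mat=(412,290)),'side':dict(cover=(288,205),tray=(240,247),mat=(320,322))}
for n in S:
    f=np.load(f'/tmp/{n}0.npz'); im,d=f['im'],f['d']; c=r.get_calibration(n); P=cloud(c,d)
    hsv=cv2.cvtColor(im,cv2.COLOR_RGB2HSV)
    print(n)
    for k,uv in S[n].items(): print(k,P[uv[1],uv[0]].round(3),hsv[uv[1],uv[0]])
    z=P[:,:,2]; box=(P[:,:,0]>.2)&(P[:,:,0]<.9)&(np.abs(P[:,:,1])<.8)
    m=box&(abs(z-.112)<.006)&(hsv[...,1]<40)&(hsv[...,2]>150); m=comp(m,S[n]['cover']); print('cover',m.sum(),np.median(z[m]),rect(P[m]))
    for k in('tray','mat'):
        m=box&(z<.02)&(hsv[...,2]>80)&(hsv[...,1]<60); m=cv2.morphologyEx(m.astype(np.uint8),cv2.MORPH_CLOSE,np.ones((5,5)))
        u,v=S[n][k]; m=comp(m,(u,v)); print(k,m.sum(),rect(onz(c,np.argwhere(m)[:,::-1],.014 if k=='tray' else .003)))
    m=box&(abs(z-.06)<.004); 
    if m.sum(): print('deck',m.sum(),rect(P[m]))
E
```

```text
scene
cover [0.613 0.03  0.112] [ 23   4 250]
tray [0.455 0.038 0.013] [109  15 137]
mat [ 0.531 -0.276  0.004] [110  15 151]
cover 1036 0.11270188177031537 (array([621.7,  53.2]), array([ 63.7, 197.5]), 0.1)
tray 86755 (array([506.4, 109. ]), array([ 765.8, 1384. ]), 1.1)
mat 86755 (array([518.4, 116.4]), array([ 777.8, 1405.7]), 1.1)
deck 2498 (array([670.3, 116.3]), array([ 454.8, 1360.9]), 0.3)
side
cover [0.613 0.04  0.115] [ 30   2 253]
tray [0.458 0.036 0.015] [105  21 143]
mat [ 0.545 -0.279  0.003] [105  12 169]
cover 789 0.11183637534017676 (array([622.9,  53.1]), array([ 61.2, 202.4]), 2.7)
tray 66447 (array([543.1,  47.9]), array([1511.5,  716.9]), 89.9)
mat 66447 (array([547.5,  58. ]), array([1529.2,  725.3]), 89.9)
deck 1612 (array([666.9,  70.9]), array([ 452.1, 1395.5]), 1.0)
```

Run:
```python
from m import *
s=r.get_state(); q=R.from_euler('xyz',s['eef_rot'],degrees=True)
c=r.get_calibration('wrist'); V=c['view']; o=-V[:3,:3].T@V[:3,3]
print('cam in tool',q.inv().apply(o-s['tcp_pos']), q.inv().apply(V[2,:3]))
q2=R.from_euler('xyz',[180,0,-90],degrees=True)
print(q.inv().apply(np.array([.56,.05,.33])-s['tcp_pos'])*1000,(q.inv()*q2).as_rotvec())
# refined by height slices
for n in('scene','side'):
    f=np.load(f'/tmp/{n}0.npz'); im,d=f['im'],f['d']; c=r.get_calibration(n); P=cloud(c,d); z=P[...,2]
    sub=(P[...,0]>.5)&(P[...,0]<.75)&(P[...,1]>-.2)&(P[...,1]<.4)
    m=sub&(abs(z-.06)<.004); print(n,'deck',rect(P[m]))
    m=(abs(z-.007)<.01)&(P[...,0]>.38)&(P[...,0]<.53)&(P[...,1]>-.03)&(P[...,1]<.12)&(im.max(2)>85);print('tray',m.sum(),rect(P[m]))
    m=(abs(z-.003)<.006)&(P[...,0]>.38)&(P[...,0]<.75)&(P[...,1]>-.5)&(P[...,1]<-.1)&(im.max(2)>100);print('mat',m.sum(),rect(P[m]))
    m=(z>.13)&sub; print('toggle',P[m].mean(0) if m.any() else 0, m.sum(), z[m].max() if m.any() else 0)
```

```text
cam in tool [ 0.06653848 -0.0004666  -0.15769346] [-0.24992669 -0.00131787  0.96826387]
[ 478.81349188  379.95078148 -103.62384223] [ 1.09598208e-03 -8.08955291e-04  1.10787644e+00]
scene deck (array([655.9, 179.6]), array([207.7, 458.3]), 5.2)
tray 2997 (array([455.,  45.]), array([149.8, 150. ]), 89.9)
mat 19739 (array([ 565., -300.]), array([400., 370.]), 90.0)
toggle [0.71789477 0.34081187 0.15684439] 851 0.1760453850182444
side deck (array([656. , 172.6]), array([202.7, 452.8]), 4.9)
tray 1762 (array([455. ,  45.1]), array([149.8, 149.8]), 90.0)
mat 5177 (array([ 565.2, -299.5]), array([364.5, 400.8]), 0.3)
toggle [0.72198006 0.33824312 0.15933271] 496 0.17688110041533367
```

Request:
carry_out --deltas '[[1,[479,380,-104],[0,0,1.108]],[1,[479,380,-104],[0,0,1.108]],[1,[479,380,-104],[0,0,1.108]],[1,[479,380,-104],[0,0,1.108]],[1,[479,380,-104],[0,0,1.108]],[1,[479,380,-104],[0,0,1.108]],[1,[479,380,-104],[0,0,1.108]],[1,[479,380,-104],[0,0,1.108]],[1,[479,380,-104],[0,0,1.108]],[1,[479,380,-104],[0,0,1.108]],[1,[479,380,-104],[0,0,1.108]],[1,[479,380,-104],[0,0,1.108]]]'

```text
time_s: 1.35
tcp_pos: [0.5522, 0.0662, 0.3276]
eef_rot: [-180.0, 0.0, -90.0]
contact_force: [0.8, 0.4, -0.2]
gripper_width: 0.0878
gripper_force: 0.0
```

Request:
carry_out --deltas '[[1,[0,0,0],[0,0,0]],[1,[0,0,0],[0,0,0]],[1,[0,0,0],[0,0,0]],[1,[0,0,0],[0,0,0]]]'

```text
time_s: 1.75
tcp_pos: [0.5514, 0.0692, 0.3269]
eef_rot: [180.0, 0.0, -89.9]
contact_force: [0.2, -0.0, -0.4]
gripper_width: 0.0873
gripper_force: 0.0
```

Run:
```python
from m import *
im,d,c=shot('wrist','w1'); np.savez('/tmp/w1',im=im,d=d,V=c['view'])
P=cloud(c,d);z=P[...,2]
for a,b in((.108,.118),(.056,.064)):
    m=(z>a)&(z<b)&(P[...,0]>.5)&(P[...,0]<.75)&(P[...,1]>-.15)&(P[...,1]<.33); print(a,m.sum(),np.median(z[m]),rect(P[m]))
```

```text
0.108 7036 0.11161147228432597 (array([625.9,  94.2]), array([277.8,  60. ]), 87.2)
0.056 5108 0.05944684112441809 (array([623.6,  70.3]), array([ 99.2, 242.2]), 0.8)
```

View pics/w1.png

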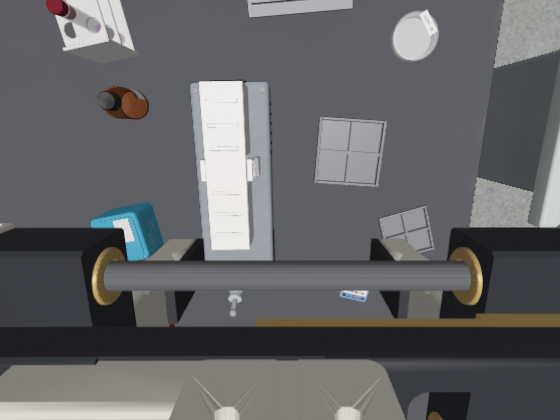

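The wrist view (up is -y, right is -x) shows the cover from (225,82) to (228,248), with tabs at (204,170) and (253,167). The tray centre is at (350,152), the toggle at (235,297) and the bottle at (122,103).

Run:
```python
from m import *
f=np.load('/tmp/w1.npz'); im,d=f['im'],f['d']; c=r.get_calibration('wrist'); c['view']=f['V']
P=cloud(c,d);z=P[...,2]
hsv=cv2.cvtColor(im,cv2.COLOR_RGB2HSV)
m=comp((z>.106)&(z<.118)&(hsv[...,2]>120),(225,150)); 
print('cover depth-rect',rect(P[m]),m.sum())
w=comp((hsv[...,2]>200)&(z>.10),(225,150)); print('cover ray', rect(onz(c,np.argwhere(w)[:,::-1],.112)))
for yy in (-.02,.02,.05,.08,.12):
    k=m&(abs(P[...,1]-yy)<.008); print(yy,np.percentile(P[k][:,0],[1,50,99]).round(4))
# tabs: points at z ~ .09-.108 outside the top
k=(z>.09)&(z<.112)&(abs(P[...,1]-.04)<.1)&(P[...,0]>.5)&(P[...,0]<.75)&~m
n,l,st,ce=cv2.connectedComponentsWithStats(k.astype(np.uint8))
for i in range(1,n):
    if st[i,4]>15: print('tab',ce[i],st[i,4],rect(P[l==i]),np.median(P[l==i][:,2]))
k=comp((abs(z-.06)<.004),(262,100)); print('deck',rect(P[k]),k.sum())
k=(z<.02)&(abs(P[...,0]-.455)<.09)&(abs(P[...,1]-.04)<.09)&(hsv[...,2]>95); k=comp(cv2.morphologyEx(k.astype(np.uint8),cv2.MORPH_CLOSE,np.ones((5,5))),(350,152))
print('tray',k.sum(),rect(onz(c,np.argwhere(k)[:,::-1],.014)))
k=(hsv[...,2]>130)&(z>.09); k&=(abs(P[...,1]-.2)<.08)&(abs(P[...,0]-.62)<.05)
print('toggle',k.sum(),P[k].mean(0),np.c_[P[k].min(0),P[k].max(0)])
# mat
for nm in('scene',):
    g=np.load(f'/tmp/{nm}0.npz'); cc=r.get_calibration(nm); v=cv2.cvtColor(g['im'],cv2.COLOR_RGB2HSV)[...,2]; Q=cloud(cc,g['d'])
    print('v around mat',v[287,340:490:10])
    k=(abs(Q[...,2])<.012)&(v>100)&(Q[...,0]<.8); k=comp(cv2.morphologyEx(k.astype(np.uint8),cv2.MORPH_CLOSE,np.ones((5,5))),(412,290)); print('mat',k.sum(),rect(onz(cc,np.argwhere(k)[:,::-1],.003)))
```

```text
cover depth-rect (array([623.7,  54.9]), array([ 61.8, 197.4]), 0.2) 7205
cover ray (array([626.2,  54.7]), array([ 53. , 196.4]), 0.8)
-0.02 [0.6009 0.6242 0.6479]
0.02 [0.6005 0.6239 0.6478]
0.05 [0.5937 0.6233 0.6535]
0.08 [0.5995 0.6228 0.6468]
0.12 [0.599  0.6221 0.6463]
tab [244.57983193 116.8907563 ] 119 (array([600.6,  -3.3]), array([ 0.5, 79.4]), 0.8) 0.0982215210168968
tab [252.19512195 166.82926829] 41 (array([593.3,  53.6]), array([ 4.8, 25.8]), 11.2) 0.1007868231069649
tab [248.62352941 208.97647059] 85 (array([599.2, 105.1]), array([ 1.2, 67.6]), 1.6) 0.09792036396589276
deck (array([623.5,  70.8]), array([ 99.2, 241.2]), 0.8) 5107
tray 14683 (array([457.7,  39.3]), array([175. , 174.9]), 0.1)
toggle 1200 [0.6218803  0.15049486 0.11102046] [[0.5984588  0.64681641]
 [0.12002115 0.23928222]
 [0.09350307 0.12543073]]
v around mat [120 175 173 173 174 173 174 173 161 119 124 161 173 173 117]
mat 73659 (array([533.2, 352.5]), array([1861.6,  554.9]), 89.9)
```

Run:
```python
from m import *
f=np.load('/tmp/w1.npz'); im,d=f['im'],f['d']; c=r.get_calibration('wrist'); c['view']=f['V']
P=cloud(c,d);z=P[...,2]; hsv=cv2.cvtColor(im,cv2.COLOR_RGB2HSV); v=hsv[...,2]
k=(hsv[...,0]>90)&(hsv[...,0]<110)&(hsv[...,1]>150)&(d>0); print('blue',P[k].min(0),P[k].max(0))
def tall(): 
    g=np.load('/tmp/scene0.npz'); cc=r.get_calibration('scene'); Q=cloud(cc,g['d']); q=(Q[...,2]>.13)&(Q[...,0]>.4)&(Q[...,0]<.85)&(abs(Q[...,1]-.05)<.25)
    print('tall',Q[q].min(0),Q[q].max(0)) if q.any() else print('none tall')
tall()
print(v[152,300:400:4])
t=cv2.threshold(v[112:192,305:395],0,255,cv2.THRESH_OTSU)[0]; print('otsu',t)
k=np.zeros((420,560),np.uint8); k[108:195,300:395]=(v[108:195,300:395]>t); k=cv2.morphologyEx(k,cv2.MORPH_CLOSE,np.ones((5,5)))
k=comp(k,(350,152)); cv2.imwrite('/tmp/k.png',k*255); print('tray',k.sum(),rect(onz(c,np.argwhere(k)[:,::-1],.014)))
for n,uv,b in(('scene',(412,290),(335,245,490,330)),('side',(320,330),(255,265,390,380))):
    g=np.load(f'/tmp/{n}0.npz'); cc=r.get_calibration(n); v=cv2.cvtColor(g['im'],cv2.COLOR_RGB2HSV)[...,2]
    k=np.zeros((420,560),np.uint8); s=np.s_[b[1]:b[3],b[0]:b[2]]; t=cv2.threshold(v[s],0,255,cv2.THRESH_OTSU)[0]; k[s]=v[s]>t
    k=comp(cv2.morphologyEx(k,cv2.MORPH_CLOSE,np.ones((5,5))),uv); print(n,'mat',t,rect(onz(cc,np.argwhere(k)[:,::-1],.003)))
```

```text
blue [0.45853778 0.04172558 0.0032234 ] [0.82673908 0.26862123 0.39530224]
tall [ 0.72501241 -0.18738385  0.13003392] [0.84943153 0.29998343 0.17836709]
[101 101 101 101  78 161 169 169 169 168 167 167 165 161 159 160 149 145
 145 149 141 102 102 102 102]
otsu 133.0
tray 4318 (array([460.1,  41.3]), array([94.9, 95.7]), 86.4)
scene mat 144.0 (array([ 544.3, -274. ]), array([141.9, 259.9]), 4.7)
side mat 132.0 (array([ 544.4, -274.9]), array([139.8, 260.4]), 4.7)[ WARN:0@0.882] global loadsave.cpp:1063 imwrite_ Unsupported depth image for selected encoder is fallbacked to CV_8U.
```

Request:
carry_out --deltas '[[1,[14.5,-72,50],[0,0,-0.014]],[1,[14.5,-72,100],[0,0,-0.014]],[1,[14.5,-72,150],[0,0,-0.014]],[1,[14.5,-72,170],[0,0,-0.014]],[1,[14.5,-72,170],[0,0,-0.014]]]'

```text
time_s: 2.3
tcp_pos: [0.6197, 0.0536, 0.1501]
eef_rot: [179.3, -0.2, -89.2]
contact_force: [-0.3, -0.2, -0.9]
gripper_width: 0.0876
gripper_force: 0.0
```

Request:
carry_out --deltas '[[1,[-1,-3,0],[0,0,0]],[1,[-1,-3,20],[0,0,0]],[1,[-1,-3,45],[0,0,0]],[1,[-1,-3,67],[0,0,0]],[1,[-1,-3,67],[0,0,0]],[1,[-1,-3,67],[0,0,0]]]'

```text
time_s: 2.9
tcp_pos: [0.6286, 0.0555, 0.0933]
eef_rot: [-179.8, 0.0, -89.1]
contact_force: [0.6, -0.3, -0.4]
gripper_width: 0.0876
gripper_force: 0.0
```

Request:
carry_out --deltas '[[1,[0,0,0],[0,0,0]],[1,[0,0,0],[0,0,0]]]'

```text
time_s: 3.1
tcp_pos: [0.628, 0.0552, 0.0924]
eef_rot: [-179.8, 0.1, -89.2]
contact_force: [0.7, -0.1, 0.5]
gripper_width: 0.0875
gripper_force: 0.0
```

Request:
carry_out --deltas '[[1,[0,4.5,9],[0,0,0]],[1,[0,4.5,9],[0,0,0]],[1,[0,4.5,9],[0,0,0]],[0.5,[0,4.5,9],[0,0,0]],[0.5,[0,4.5,9],[0,0,0]],[0.5,[0,4.5,9],[0,0,0]],[0.5,[0,4.5,9],[0,0,0]],[0.5,[0,4.5,9],[0,0,0]]]' --squeeze 20

```text
time_s: 3.9
tcp_pos: [0.6225, 0.0546, 0.0813]
eef_rot: [-180.0, 0.0, -89.2]
contact_force: [0.0, 0.1, 1.7]
gripper_width: 0.0535
gripper_force: 5.1
```

Request:
carry_out --deltas '[[0.4,[0,0,0],[0,0,0]],[0.4,[0,0,0],[0,0,0]],[0.4,[0,0,0],[0,0,0]],[0.4,[0,0,0],[0,0,0]],[0.4,[0,0,0],[0,0,0]],[0.4,[0,0,0],[0,0,0]]]' --squeeze 22

```text
time_s: 4.5
tcp_pos: [0.6225, 0.0547, 0.0813]
eef_rot: [-180.0, 0.0, -89.2]
contact_force: [0.0, 0.8, 2.8]
gripper_width: 0.0475
gripper_force: 22.0
```

Request:
carry_out --deltas '[[0.4,[0,0,-5],[0,0,0]],[0.4,[0,0,-15],[0,0,0]],[0.4,[0,0,-30],[0,0,0]],[0.4,[0,0,-50],[0,0,0]],[0.4,[0,0,-75],[0,0,0]],[0.4,[0,0,-100],[0,0,0]],[0.4,[0,0,-120],[0,0,0]],[0.4,[0,0,-120],[0,0,0]],[0.4,[0,0,-120],[0,0,0]]]'

```text
time_s: 5.4
tcp_pos: [0.6221, 0.0547, 0.2014]
eef_rot: [-180.0, 0.0, -89.2]
contact_force: [0.1, -0.5, -3.1]
gripper_width: 0.0477
gripper_force: 22.0
```

Request:
carry_out --deltas '[[0.4,[25,6,0],[0,0,-0.066]],[0.4,[60,15,0],[0,0,-0.066]],[0.4,[100,25,0],[0,0,-0.066]],[0.4,[140,35,0],[0,0,-0.066]],[0.4,[180,45,0],[0,0,-0.066]],[0.4,[220,55,0],[0,0,-0.066]],[0.4,[260,65,0],[0,0,-0.066]],[0.4,[295,74,0],[0,0,-0.066]],[0.4,[318,80,0],[0,0,-0.066]],[0.4,[328,82,0],[0,0,-0.066]],[0.4,[328,82,0],[0,0,-0.066]],[0.4,[328,82,0],[0,0,-0.066]]]'

```text
time_s: 6.6
tcp_pos: [0.5447, -0.274, 0.2003]
eef_rot: [179.9, 0.0, -85.4]
contact_force: [-0.7, 0.4, -1.6]
gripper_width: 0.0476
gripper_force: 22.0
```

Request:
carry_out --deltas '[[0.4,[0,0,25],[0,0,0]],[0.4,[0,0,55],[0,0,0]],[0.4,[0,0,90],[0,0,0]],[0.4,[0,0,120],[0,0,0]],[0.4,[0,0,145],[0,0,0]],[0.4,[0,0,160],[0,0,0]],[0.4,[0,0,168],[0,0,0]],[0.4,[0,0,170],[0,0,0]],[0.4,[0,0,170],[0,0,0]],[0.4,[0,0,170],[0,0,0]]]'

```text
time_s: 7.6
tcp_pos: [0.5459, -0.2744, 0.0323]
eef_rot: [-179.9, -0.0, -85.4]
contact_force: [1.0, -0.1, -1.5]
gripper_width: 0.0475
gripper_force: 22.0
```

Request:
carry_out --deltas '[[0.4,[0,0,3],[0,0,0]],[0.4,[0,0,6],[0,0,0]],[0.4,[0,0,8],[0,0,0]],[0.4,[0,0,9],[0,0,0]],[0.4,[0,0,9],[0,0,0]]]'

```text
time_s: 8.1
tcp_pos: [0.5452, -0.2746, 0.0243]
eef_rot: [-180.0, -0.0, -85.4]
contact_force: [-4.6, 4.6, 16.7]
gripper_width: 0.0474
gripper_force: 22.0
```

Request:
carry_out --deltas '[[0.7,[0,0,-1],[0,0,0]],[0.9,[0,0,-1],[0,0,0]],[1,[0,0,-1],[0,0,0]],[1,[0,0,-1],[0,0,0]],[1,[0,0,-20],[0,0,0]],[1,[0,0,-60],[0,0,0]],[1,[0,0,-110],[0,0,0]],[1,[0,0,-160],[0,0,0]],[1,[0,0,-210],[0,0,0]],[1,[0,0,-260],[0,0,0]],[1,[0,0,-300],[0,0,0]],[1,[0,0,-300],[0,0,0]]]'

```text
time_s: 9.3
tcp_pos: [0.5472, -0.2757, 0.3291]
eef_rot: [-179.4, -0.3, -85.4]
contact_force: [0.0, 1.2, -0.5]
gripper_width: 0.0879
gripper_force: 0.0
```

Request:
carry_out --deltas '[[1,[-50,-4,0],[0,0,0.08]],[1,[-100,-8,0],[0,0,0.08]],[1,[-150,-13,0],[0,0,0.08]],[1,[-200,-18,0],[0,0,0.08]],[1,[-250,-22,0],[0,0,0.08]],[1,[-300,-26,0],[0,0,0.08]],[1,[-325,-29,0],[0,0,0.08]],[1,[-325,-29,0],[0,0,0.08]],[1,[-325,-29,0],[0,0,0.08]],[1,[-325,-29,0],[0,0,0.08]]]'

```text
time_s: 10.3
tcp_pos: [0.5479, 0.0512, 0.3219]
eef_rot: [180.0, -0.0, -90.0]
contact_force: [0.0, -0.6, -1.1]
gripper_width: 0.088
gripper_force: 0.0
```

Run:
```python
from m import *
im,d,c=shot('wrist','w2'); np.savez('/tmp/w2',im=im,d=d,V=c['view'])
i2,d2,c2=shot('scene','s2')
P=cloud(c,d);z=P[...,2]
k=((abs(z-.1)<.012)&(abs(P[...,0]-.623)<.03)&(P[...,1]>-.1)&(P[...,1]<.2)).astype(np.uint8)
n,l,st,ce=cv2.connectedComponentsWithStats(k)
for i in range(1,n):
    if st[i,4]>30: q=P[l==i]; print(ce[i].round(),st[i,4],np.median(q,0).round(4),rect(q),q[:,2].max())
```

```text
[222. 156.] 167 [0.6233 0.0199 0.1032] (array([624.1,  20.8]), array([15.4, 15.3]), 42.1) 0.10611126350359185
[226. 211.] 162 [0.6224 0.0875 0.1032] (array([623.2,  88.2]), array([14.8, 15.2]), 8.5) 0.1058138188766562
[228. 243.] 162 [0.6218 0.128  0.1031] (array([622.4, 130.1]), array([15. , 15.5]), 37.3) 0.10537898307951593
```

View pics/w2.png

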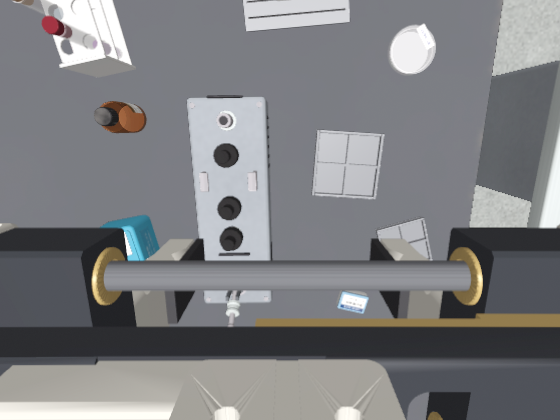

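View pics/s2.png

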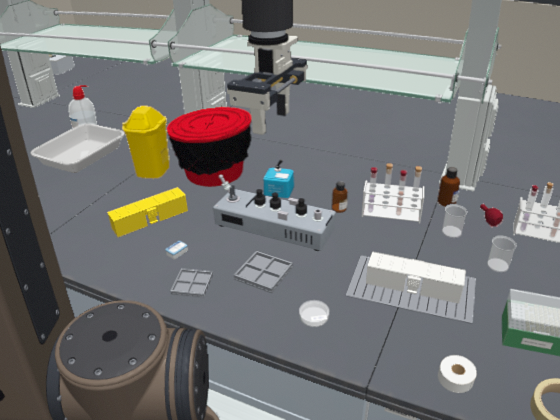

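The wrist view shows three caps, at (226,155), (229,208) and (231,239), and a bare boss at (226,121). The scene view shows the cover upright on the mat at (415,277).

Request:
carry_out --deltas '[[0.5,[-40,-30,30],[0,0,0]],[0.5,[-79,-60,70],[0,0,0]],[0.5,[-79,-75,110],[0,0,0]],[0.5,[-79,-75,150],[0,0,0]],[0.5,[-79,-75,170],[0,0,0]],[0.5,[-79,-75,170],[0,0,0]],[0.5,[-79,-75,170],[0,0,0]]]'

```text
time_s: 11.1
tcp_pos: [0.6236, 0.13, 0.1529]
eef_rot: [-180.0, -0.0, -90.0]
contact_force: [1.6, -0.1, 0.1]
gripper_width: 0.0447
gripper_force: 0.0
```

```bash
cat >> m.py <<'E'
def tray():
    im,d,c=shot('scene'); P=cloud(c,d); v=cv2.cvtColor(im,cv2.COLOR_RGB2HSV)[...,2]
    k=(P[...,2]<.045)&(v>128)&(abs(P[...,0]-.46)<.1)&(abs(P[...,1]-.04)<.085); k=cv2.morphologyEx(k.astype(np.uint8),cv2.MORPH_CLOSE,np.ones((7,7)))
    n,l,st,_=cv2.connectedComponentsWithStats(k); i=1+st[1:,4].argmax(); return rect(onz(c,np.argwhere(l==i)[:,::-1],.014))
E
python3 - <<'E'
from m import *
print(tray()); s=r.get_state(); print(s['tcp_pos'],s['eef_rot'])
f=np.load('/tmp/w2.npz'); c=r.get_calibration('wrist'); c['view']=f['V']; v=f['im'].max(2); k=np.zeros((420,560),np.uint8); k[118:208,305:395]=v[118:208,305:395]>133
k=comp(cv2.morphologyEx(k,cv2.MORPH_CLOSE,np.ones((5,5))),(347,165)); print(rect(onz(c,np.argwhere(k)[:,::-1],.014)))
E
```

```text
(array([459.8,  40.9]), array([98.2, 97. ]), 86.1)
[0.62409074 0.13040987 0.15406975] [-1.79859004e+02  3.39021172e-02 -9.00316970e+01]
(array([454.4,  42.2]), array([ 97. , 111.3]), 86.3)
```

Request:
carry_out --deltas '[[0.5,[0,1.5,25],[0,0,0]],[0.5,[0,1.5,50],[0,0,0]],[0.5,[0,1.5,65],[0,0,0]],[0.5,[0,1.5,65],[0,0,0]],[0.1,[0,1.5,65],[0,0,0]],[0.1,[0,1.5,65],[0,0,0]],[0.1,[0,1.5,65],[0,0,0]],[0.1,[0,1.5,65],[0,0,0]],[0.1,[0,1.5,65],[0,0,0]]]' --squeeze 12

```text
time_s: 12.05
tcp_pos: [0.6218, 0.1309, 0.0881]
eef_rot: [-179.9, 0.0, -90.0]
contact_force: [-1.0, 0.0, 4.7]
gripper_width: 0.0152
gripper_force: 12.0
```

Request:
carry_out --deltas '[[0.1,[0,0,-20],[0,0,0]],[0.1,[0,0,-50],[0,0,0]],[0.1,[0,0,-80],[0,0,0]],[0.1,[15,45,-80],[0,0,0]],[0.1,[30,90,-80],[0,0,0]],[0.1,[50,135,-80],[0,0,0]],[0.1,[65.5,170,-80],[0,0,0]],[0.1,[65.5,183,-70],[0,0,0]],[0.1,[65.5,183,-40],[0,0,0]],[0.1,[65.5,183,0],[0,0,0]],[0.1,[65.5,183,30],[0,0,0]],[0.1,[65.5,183,30],[0,0,0]]]'

```text
time_s: 13.25
tcp_pos: [0.4358, 0.0638, 0.0543]
eef_rot: [179.7, -0.2, -90.0]
contact_force: [-0.6, -0.2, -0.2]
gripper_width: 0.0156
gripper_force: 12.0
```

Run:
```python
from m import *
print(tray()); s=r.get_state(); print(s['tcp_pos'],s['gripper_width'])
```

```text
(array([460.2,  38.5]), array([101.6,  97.8]), 86.3)
[0.4373485  0.06454503 0.05630342] 0.015303003748186021
```

Request:
carry_out --deltas '[[0.1,[-1,-1,12],[0,0,0]],[0.1,[-1,-1,24],[0,0,0]],[0.1,[-1,-1,31],[0,0,0]],[0.1,[-1,-1,34],[0,0,0]],[0.1,[-1,-1,34],[0,0,0]],[0.1,[-1,-1,34],[0,0,0]]]'

```text
time_s: 13.9
tcp_pos: [0.4399, 0.0665, 0.0239]
eef_rot: [-179.9, 0.0, -90.0]
contact_force: [-0.2, -1.2, -0.7]
gripper_width: 0.0156
gripper_force: 12.0
```

Request:
carry_out --deltas '[[0.1,[0,0,2],[0,0,0]],[0.1,[0,0,2],[0,0,0]],[0.32,[0,0,2],[0,0,0]],[0.32,[0,0,2],[0,0,0]],[0.32,[0,0,-10],[0,0,0]],[0.32,[0,0,-40],[0,0,0]],[0.5,[0,0,-90],[0,0,0]],[0.5,[-5,-40,-130],[0,0,0]],[0.5,[-10,-85,-130],[0,0,0]],[0.5,[-21,-130,-130],[0,0,0]],[0.5,[-21,-170,-130],[0,0,0]],[0.5,[-21,-183,-130],[0,0,0]]]'

```text
time_s: 15.1
tcp_pos: [0.6254, 0.0873, 0.1521]
eef_rot: [180.0, -0.0, -90.0]
contact_force: [-0.5, 0.5, -0.7]
gripper_width: 0.0439
gripper_force: 0.0
```

Request:
carry_out --deltas '[[0.5,[0,0,0],[0,0,0]],[0.5,[0,0,0],[0,0,0]]]'

```text
time_s: 15.3
tcp_pos: [0.6213, 0.0869, 0.1524]
eef_rot: [179.9, -0.0, -90.0]
contact_force: [-0.6, -1.3, 0.1]
gripper_width: 0.0438
gripper_force: 0.0
```

Run:
```python
from m import *
im,d,c=shot('scene','s3'); cv2.imwrite('pics/s3c.png',cv2.resize(im[190:320,180:360,::-1],None,fx=4,fy=4))
print(tray()); s=r.get_state(); print(s['tcp_pos'],s['eef_rot'])
```

```text
(array([459.9,  40.8]), array([97.8, 97. ]), 86.3)
[0.62117979 0.08715741 0.15328372] [ 1.79974566e+02  1.52455541e-03 -8.99903025e+01]
```

View pics/s3c.png

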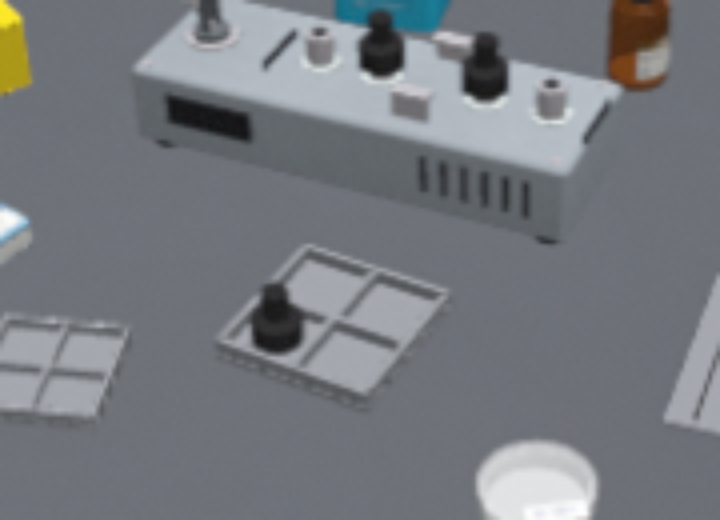

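The crop shows the first cap upright in its compartment at (277,320). The other two caps are still on their bosses at (381,45) and (486,68).

Request:
carry_out --deltas '[[0.5,[-1,-2,25],[0,0,0]],[0.5,[-1,-2,50],[0,0,0]],[0.5,[-1,-2,65],[0,0,0]],[0.5,[-1,-2,65],[0,0,0]],[0.1,[-1,-2,65],[0,0,0]],[0.1,[-1,-2,65],[0,0,0]],[0.1,[-1,-2,65],[0,0,0]],[0.1,[-1,-2,65],[0,0,0]],[0.1,[-1,-2,65],[0,0,0]]]'

```text
time_s: 16.3
tcp_pos: [0.6247, 0.0884, 0.089]
eef_rot: [-179.9, 0.0, -90.0]
contact_force: [-0.8, 0.8, 4.1]
gripper_width: 0.0153
gripper_force: 12.0
```

Request:
carry_out --deltas '[[0.1,[0,0,-20],[0,0,0]],[0.1,[0,0,-50],[0,0,0]],[0.1,[0,0,-80],[0,0,0]],[0.1,[15,45,-80],[0,0,0]],[0.1,[30,90,-80],[0,0,0]],[0.1,[50,135,-80],[0,0,0]],[0.1,[69,170,-80],[0,0,0]],[0.1,[69,188,-70],[0,0,0]],[0.1,[69,188,-40],[0,0,0]],[0.1,[69,188,0],[0,0,0]],[0.1,[69,188,30],[0,0,0]],[0.1,[69,188,30],[0,0,0]]]'

```text
time_s: 17.5
tcp_pos: [0.4338, 0.0181, 0.0554]
eef_rot: [179.7, -0.1, -90.0]
contact_force: [0.4, 0.1, 0.1]
gripper_width: 0.0155
gripper_force: 12.0
```

Request:
carry_out --deltas '[[0.1,[0,0,0],[0,0,0]]]'

```text
time_s: 17.6
tcp_pos: [0.4366, 0.0192, 0.0586]
eef_rot: [180.0, -0.0, -90.0]
contact_force: [-0.2, -0.3, -0.2]
gripper_width: 0.016
gripper_force: 12.0
```

Run:
```python
from m import *
print(tray()); s=r.get_state(); print(s['tcp_pos'],s['gripper_width'])
```

```text
(array([471.6,  40.3]), array([ 98.5, 120.4]), 86.3)
[0.43735674 0.01959652 0.05937483] 0.015649949754656563
```

Request:
carry_out --deltas '[[0.1,[0,0,12],[0,0,0]],[0.1,[0,0,24],[0,0,0]],[0.1,[0,0,32],[0,0,0]],[0.1,[0,0,36],[0,0,0]],[0.1,[0,0,36],[0,0,0]],[0.1,[0,0,36],[0,0,0]]]'

```text
time_s: 18.25
tcp_pos: [0.4369, 0.0195, 0.0228]
eef_rot: [-179.9, 0.0, -90.0]
contact_force: [0.3, -0.4, 0.3]
gripper_width: 0.0158
gripper_force: 12.0
```

Request:
carry_out --deltas '[[0.1,[0,0,0.5],[0,0,0]],[0.32,[0,0,0.5],[0,0,0]],[0.32,[0,0,0.5],[0,0,0]],[0.32,[0,0,-10],[0,0,0]],[0.32,[0,0,-40],[0,0,0]],[0.5,[0,0,-90],[0,0,0]],[0.5,[-1,-40,-130],[0,0,0]],[0.5,[-1,-85,-130],[0,0,0]],[0.5,[-1,-130,-130],[0,0,0]],[0.5,[-1,-170,-130],[0,0,0]],[0.5,[-1,-187,-130],[0,0,0]],[0.5,[-1,-187,-130],[0,0,0]]]'

```text
time_s: 19.45
tcp_pos: [0.6252, 0.02, 0.1509]
eef_rot: [179.9, -0.0, -90.1]
contact_force: [-1.7, -0.2, 0.1]
gripper_width: 0.0438
gripper_force: 0.0
```

Request:
carry_out --deltas '[[0.5,[0,0,0],[0,0,0]],[0.5,[0,0,0],[0,0,0]]]'

```text
time_s: 19.65
tcp_pos: [0.6225, 0.0202, 0.1521]
eef_rot: [180.0, -0.0, -90.0]
contact_force: [0.4, 0.2, 0.1]
gripper_width: 0.044
gripper_force: 0.0
```

Run:
```python
from m import *
print(tray()); s=r.get_state(); print(s['tcp_pos'],s['eef_rot'])
```

```text
(array([479.7,  28.6]), array([98.3, 98.4]), 86.0)
[0.62259326 0.02030158 0.15239742] [ 1.79996223e+02  7.78779531e-03 -8.99895660e+01]
```

Request:
carry_out --deltas '[[0.5,[-0.5,-1,25],[0,0,0]],[0.5,[-0.5,-1,50],[0,0,0]],[0.5,[-0.5,-1,64],[0,0,0]],[0.5,[-0.5,-1,64],[0,0,0]],[0.1,[-0.5,-1,64],[0,0,0]],[0.1,[-0.5,-1,64],[0,0,0]],[0.1,[-0.5,-1,64],[0,0,0]],[0.1,[-0.5,-1,64],[0,0,0]],[0.1,[-0.5,-1,64],[0,0,0]]]'

```text
time_s: 20.6
tcp_pos: [0.6247, 0.0209, 0.0889]
eef_rot: [-179.9, 0.0, -90.0]
contact_force: [-0.6, 0.2, 3.3]
gripper_width: 0.0154
gripper_force: 12.0
```

Request:
carry_out --deltas '[[0.1,[0,0,-20],[0,0,0]],[0.1,[0,0,-50],[0,0,0]],[0.1,[0,0,-80],[0,0,0]],[0.1,[0,0,-80],[0,0,0]]]'

```text
time_s: 21.0
tcp_pos: [0.627, 0.0211, 0.1731]
eef_rot: [-179.6, 0.1, -90.0]
contact_force: [0.7, 0.3, 0.2]
gripper_width: 0.0157
gripper_force: 12.0
```

Run:
```python
from m import *
im,d,c=shot('scene','s4'); cv2.imwrite('pics/s4c.png',cv2.resize(im[190:320,180:360,::-1],None,fx=4,fy=4))
print(tray()); s=r.get_state(); print(s['tcp_pos'],s['eef_rot'])
P=cloud(c,d); k=(P[...,2]>.026)&(P[...,2]<.045)&(im.max(2)<60)&(abs(P[...,0]-.46)<.09)&(abs(P[...,1]-.04)<.09)
n,l,st,ce=cv2.connectedComponentsWithStats(k.astype(np.uint8))
for i in range(1,n):
    if st[i,4]>10: print(ce[i],st[i,4],np.median(P[l==i],0).round(4))
```

```text
(array([479.7,  28.5]), array([98.2, 98.4]), 86.0)
[0.62466469 0.0209427  0.16898382] [-1.79904822e+02  4.92604640e-02 -9.00127883e+01]
[257.36111111 261.13888889] 36 [0.4538 0.0511 0.0365]
[275.7 267.5] 40 [0.4505 0.0042 0.0358]
```

View pics/s4c.png

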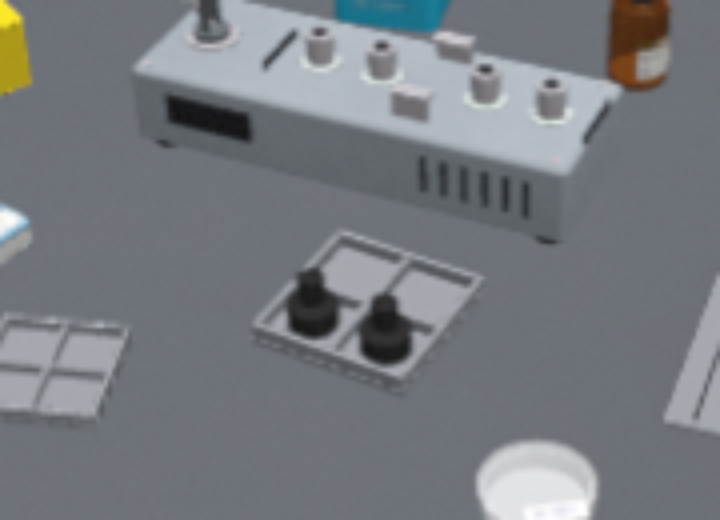

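The tray was knocked aside and now sits at about (480,28) mm. Both caps are still upright in their own compartments, at crop (312,305) and (386,330).

Request:
carry_out --deltas '[[0.1,[-10,40,0],[0,0,0]],[0.1,[-20,80,0],[0,0,0]],[0.1,[-29,110,10],[0,0,0]],[0.1,[-29,120,40],[0,0,0]],[0.1,[-29,120,80],[0,0,0]],[0.1,[-29,120,110],[0,0,0]],[0.1,[-29,120,110],[0,0,0]],[0.1,[-29,120,110],[0,0,0]]]'

```text
time_s: 21.9
tcp_pos: [0.5041, 0.0494, 0.0579]
eef_rot: [179.9, -0.1, -90.0]
contact_force: [-0.3, 0.8, -0.2]
gripper_width: 0.0154
gripper_force: 12.0
```

Request:
carry_out --deltas '[[0.1,[0,0,12],[0,0,0]],[0.1,[0,0,24],[0,0,0]],[0.1,[0,0,30],[0,0,0]],[0.1,[0,0,34],[0,0,0]],[0.1,[0,0,34],[0,0,0]],[0.1,[0,0,34],[0,0,0]]]'

```text
time_s: 22.5
tcp_pos: [0.5046, 0.0498, 0.0243]
eef_rot: [-180.0, -0.0, -90.0]
contact_force: [0.2, -0.9, -0.1]
gripper_width: 0.0153
gripper_force: 12.0
```

Request:
carry_out --deltas '[[0.1,[0,0,1.5],[0,0,0]],[0.1,[0,0,1.5],[0,0,0]],[0.32,[0,0,1.5],[0,0,0]],[0.32,[0,0,1.5],[0,0,0]],[0.32,[0,0,-10],[0,0,0]],[0.32,[0,0,-40],[0,0,0]],[0.5,[0,0,-90],[0,0,0]],[1,[0,0,-140],[0,0,0]],[1,[40,0,-190],[0,0,0]],[1,[80,0,-230],[0,0,0]],[1,[130,0,-260],[0,0,0]],[1,[180,0,-260],[0,0,0]]]'

```text
time_s: 23.7
tcp_pos: [0.5053, -0.1069, 0.2837]
eef_rot: [-179.6, 0.0, -89.9]
contact_force: [1.3, 0.3, -0.3]
gripper_width: 0.0704
gripper_force: 0.0
```

Request:
carry_out --deltas '[[1,[50,-10,0],[0,0,0]],[1,[100,-20,0],[0,0,0]],[1,[140,-35,0],[0,0,-0.08]],[1,[140,-35,0],[0,0,-0.08]],[1,[140,-35,0],[0,0,-0.08]],[1,[140,-35,0],[0,0,-0.08]]]'

```text
time_s: 24.3
tcp_pos: [0.539, -0.2454, 0.2792]
eef_rot: [-180.0, 0.0, -85.4]
contact_force: [-0.5, 0.6, 0.3]
gripper_width: 0.0877
gripper_force: 0.0
```

Run:
```python
from m import *
im,d,c=shot('scene','s5'); cv2.imwrite('pics/s5c.png',cv2.resize(im[190:320,180:360,::-1],None,fx=4,fy=4))
print(tray())
P=cloud(c,d); k=(P[...,2]>.026)&(P[...,2]<.045)&(im.max(2)<60)&(abs(P[...,0]-.46)<.09)&(abs(P[...,1]-.04)<.09)
n,l,st,ce=cv2.connectedComponentsWithStats(k.astype(np.uint8))
for i in range(1,n):
    if st[i,4]>10: print(ce[i],st[i,4],np.median(P[l==i],0).round(4),P[l==i][:,2].max())
im,d,c=shot('wrist','w5'); P=cloud(c,d); s=r.get_state(); print(s['tcp_pos'],s['eef_rot'])
k=(abs(P[...,2]-.055)<.006)&(im.max(2)>120)&(abs(P[...,1]+.275)<.14)&(abs(P[...,0]-.545)<.06)
n,l,st,_=cv2.connectedComponentsWithStats(k.astype(np.uint8)); i=1+st[1:,4].argmax(); m=l==i; print(m.sum(),np.median(P[m][:,2]),rect(P[m]))
for yy in (-.35,-.32,-.29,-.26,-.23,-.20):
    q=m&(abs(P[...,1]-yy)<.006); 
    if q.any(): print(yy,np.percentile(P[q][:,0],[1,99]).round(4))
print(np.percentile(P[m][:,1],[.5,99.5]))
```

```text
(array([475. ,  28.9]), array([ 98.3, 107.8]), 86.1)
[268.23684211 250.05263158] 38 [0.4996 0.0471 0.0342] 0.041198757097733685
[257.2972973  261.27027027] 37 [0.4535 0.0509 0.0361] 0.04084149124116798
[275.65853659 267.73170732] 41 [0.4512 0.0042 0.0352] 0.0407436732696409
[ 0.53933833 -0.24472728  0.27947194] [-1.79951230e+02 -3.89480419e-03 -8.53392148e+01]
7022 0.05451365164355482 (array([ 545.9, -274.4]), array([ 61.3, 198.8]), 5.6)
-0.35 [0.5285 0.5751]
-0.32 [0.5258 0.5732]
-0.29 [0.517 0.571]
-0.26 [0.5194 0.5736]
-0.23 [0.5183 0.5652]
-0.2 [0.5163 0.5633]
[-0.37264422 -0.17664918]
```

View pics/s5c.png

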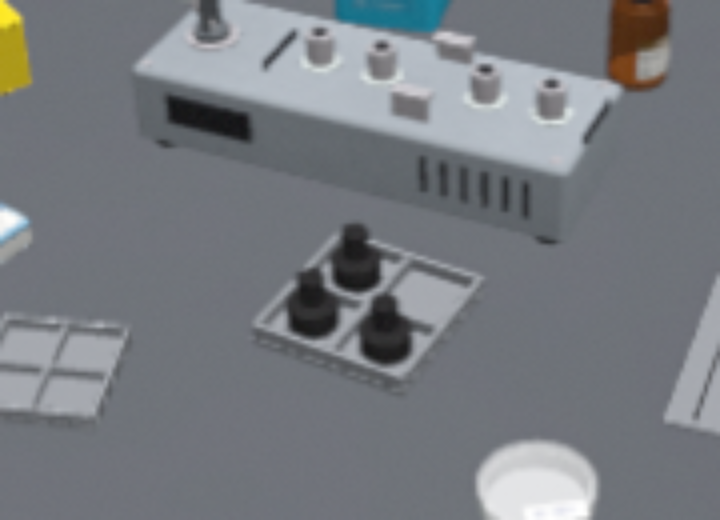

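View pics/w5.png

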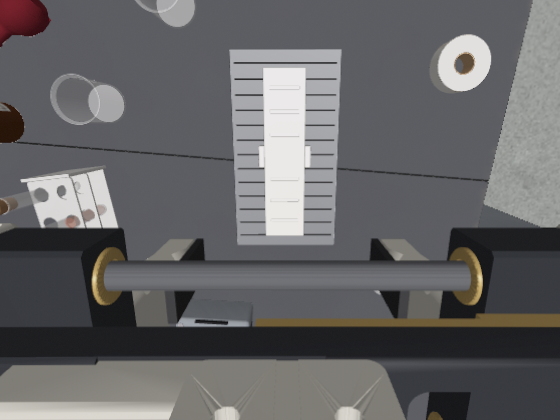

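The crop shows all three caps upright in separate compartments, at (355,258), (312,305) and (386,330). The wrist view shows the cover square on the mat, with tabs at (262,156) and (308,156).

Request:
carry_out --deltas '[[1,[30,-3.5,40],[0,0,0]],[1,[30,-3.5,85],[0,0,0]],[1,[30,-3.5,130],[0,0,0]],[1,[30,-3.5,160],[0,0,0]],[1,[30,-3.5,160],[0,0,0]],[1,[30,-3.5,160],[0,0,0]],[1,[30,-3.5,180],[0,0,0]],[1,[30,-3.5,200],[0,0,0]],[1,[30,-3.5,220],[0,0,0]],[1,[30,-3.5,230],[0,0,0]],[1,[30,-3.5,230],[0,0,0]],[1,[30,-3.5,230],[0,0,0]]]'

```text
time_s: 25.65
tcp_pos: [0.5465, -0.2756, 0.0505]
eef_rot: [-179.9, -0.1, -85.4]
contact_force: [0.5, -0.2, 0.1]
gripper_width: 0.0873
gripper_force: 0.0
```

Request:
carry_out --deltas '[[1,[-1,1,12],[0,0,0]],[1,[-1,1,22],[0,0,0]],[1,[-1,1,25.5],[0,0,0]],[1,[-1,1,25.5],[0,0,0]],[0.4,[-1,1,25.5],[0,0,0]],[0.4,[-1,1,25.5],[0,0,0]],[0.4,[-1,1,25.5],[0,0,0]],[0.4,[-1,1,25.5],[0,0,0]],[0.4,[-1,1,25.5],[0,0,0]],[0.4,[-1,1,25.5],[0,0,0]],[0.4,[-1,1,25.5],[0,0,0]],[0.4,[-1,1,25.5],[0,0,0]]]' --squeeze 22

```text
time_s: 26.85
tcp_pos: [0.5445, -0.2746, 0.0237]
eef_rot: [-180.0, -0.0, -85.4]
contact_force: [-0.5, 0.9, 4.6]
gripper_width: 0.0476
gripper_force: 22.0
```

Request:
carry_out --deltas '[[0.4,[0,0,-5],[0,0,0]],[0.4,[0,0,-20],[0,0,0]],[0.4,[0,0,-45],[0,0,0]],[0.4,[0,0,-80],[0,0,0]],[0.4,[0,0,-115],[0,0,0]],[0.4,[0,0,-150],[0,0,0]],[0.4,[0,0,-175],[0,0,0]],[0.4,[0,0,-185],[0,0,0]],[0.4,[0,0,-185],[0,0,0]],[0.4,[0,0,-185],[0,0,0]]]'

```text
time_s: 27.85
tcp_pos: [0.5433, -0.2741, 0.2065]
eef_rot: [179.9, 0.1, -85.4]
contact_force: [0.3, 0.9, -1.1]
gripper_width: 0.0476
gripper_force: 22.0
```

Request:
carry_out --deltas '[[0.4,[-25,-8,0],[0,0,0.065]],[0.4,[-60,-20,0],[0,0,0.065]],[0.4,[-100,-33,0],[0,0,0.065]],[0.4,[-140,-46,0],[0,0,0.065]],[0.4,[-180,-59,0],[0,0,0.065]],[0.4,[-220,-72,0],[0,0,0.065]],[0.4,[-260,-85,0],[0,0,0.065]],[0.4,[-295,-96,0],[0,0,0.065]],[0.4,[-314,-102,0],[0,0,0.065]],[0.4,[-322,-105,0],[0,0,0.065]],[0.4,[-322,-105,0],[0,0,0.065]],[0.4,[-322,-105,0],[0,0,0.065]]]'

```text
time_s: 29.05
tcp_pos: [0.6226, 0.0539, 0.2075]
eef_rot: [179.9, -0.0, -89.2]
contact_force: [-0.5, -0.1, -1.6]
gripper_width: 0.0477
gripper_force: 22.0
```

Request:
carry_out --deltas '[[0.4,[0,0,0],[0,0,0]],[0.4,[0,0,0],[0,0,0]]]'

```text
time_s: 29.25
tcp_pos: [0.623, 0.0537, 0.2084]
eef_rot: [-180.0, -0.0, -89.2]
contact_force: [0.1, 0.0, -1.9]
gripper_width: 0.0476
gripper_force: 22.0
```

Request:
carry_out --deltas '[[0.4,[-1,0,20],[0,0,0]],[0.4,[-1,0,45],[0,0,0]],[0.4,[-1,0,70],[0,0,0]],[0.4,[-1,0,90],[0,0,0]],[0.4,[-1,0,105],[0,0,0]],[0.4,[-1,0,112],[0,0,0]],[0.4,[-1,0,112],[0,0,0]],[0.4,[-1,0,112],[0,0,0]]]'

```text
time_s: 30.05
tcp_pos: [0.6237, 0.0556, 0.0971]
eef_rot: [-179.9, 0.0, -89.1]
contact_force: [0.7, 0.1, -1.5]
gripper_width: 0.0477
gripper_force: 22.0
```

Run:
```python
from m import *
im,d,c=shot('side','d6'); P=cloud(c,d); s=r.get_state(); print(s['tcp_pos'],s['eef_rot'],s['contact_force'])
k=(P[...,2]>.118)&(P[...,2]<.14)&(im.min(2)>150)&(abs(P[...,0]-.62)<.07)&(abs(P[...,1]-.055)<.14)
if k.any(): print(k.sum(),np.median(P[k][:,2]),rect(P[k]))
cv2.imwrite('pics/d6c.png',cv2.resize(im[150:270,220:350,::-1],None,fx=5,fy=5,interpolation=cv2.INTER_CUBIC))
```

```text
[0.62383485 0.0557833  0.09738827] [-1.79907187e+02  2.11489823e-02 -8.91471951e+01] [ 0.39394728  0.76055723 -1.16263438]
501 0.12829109362458968 (array([627.5,  48.6]), array([194.3,  54.3]), 85.5)
```

View pics/d6c.png

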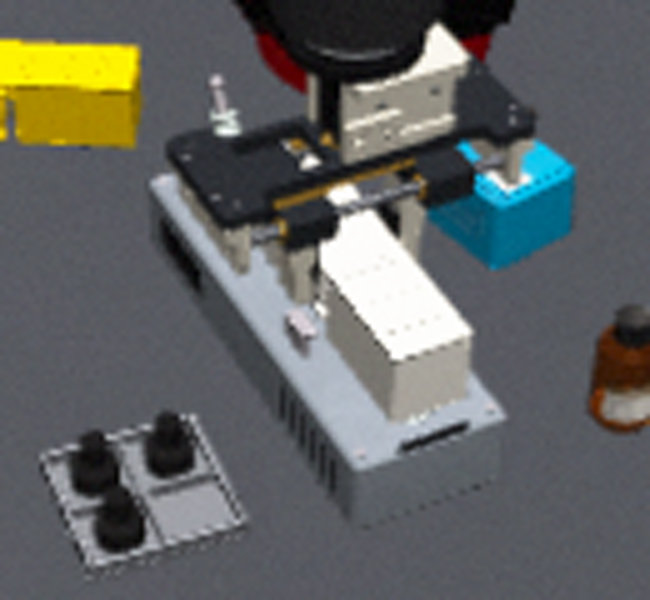

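The side crop shows the cover level and held over the inlets, with its near end at (430,400) inside the end stop at (435,435).

Request:
carry_out --deltas '[[0.4,[1,0.8,4],[0,0,0]],[0.4,[1,0.8,8],[0,0,0]],[0.4,[1,0.8,12],[0,0,0]],[0.4,[1,0.8,15],[0,0,0]],[0.4,[1,0.8,16.5],[0,0,0]],[0.4,[1,0.8,16.5],[0,0,0]]]'

```text
time_s: 30.7
tcp_pos: [0.6222, 0.0548, 0.0807]
eef_rot: [-180.0, -0.0, -89.1]
contact_force: [-4.0, -0.3, 6.4]
gripper_width: 0.0478
gripper_force: 22.0
```

Request:
carry_out --deltas '[[0.4,[0,0,1],[0,0,0]],[0.4,[0,0,1],[0,0,0]],[0.65,[0,0,1],[0,0,0]],[0.75,[0,0,1],[0,0,0]],[0.9,[0,0,0],[0,0,0]],[1,[0,0,0],[0,0,0]],[1,[0,0,-1],[0,0,0]],[1,[0,0,-10],[0,0,0]],[1,[0,0,-40],[0,0,0]],[1,[0,0,-80],[0,0,0]],[1,[0,0,-120],[0,0,0]],[1,[0,0,-120],[0,0,0]]]'

```text
time_s: 31.9
tcp_pos: [0.6257, 0.0554, 0.2071]
eef_rot: [-179.4, 0.1, -89.1]
contact_force: [0.6, -1.0, -0.6]
gripper_width: 0.0879
gripper_force: 0.0
```

Request:
carry_out --deltas '[[1,[40,40,-50],[0,0,0]],[1,[80,80,-100],[0,0,0]],[1,[80,80,-130],[0,0,0]],[1,[80,80,-130],[0,0,0]],[1,[80,80,-130],[0,0,0]]]'

```text
time_s: 32.4
tcp_pos: [0.544, -0.0276, 0.335]
eef_rot: [-179.5, 0.1, -89.2]
contact_force: [0.8, 0.9, -0.2]
gripper_width: 0.0877
gripper_force: 0.0
```

Run:
```python
from m import *
im,d,c=shot('wrist','w7'); P=cloud(c,d);z=P[...,2]; s=r.get_state(); print(s['tcp_pos'],s['eef_rot'])
np.savez('/tmp/w7',im=im,d=d,V=c['view'])
k=(abs(z-.112)<.006)&(im.max(2)>120)&(abs(P[...,0]-.623)<.05)&(abs(P[...,1]-.055)<.12)
n,l,st,_=cv2.connectedComponentsWithStats(k.astype(np.uint8)); m=l==1+st[1:,4].argmax(); print(np.median(z[m]),rect(P[m]))
for yy in (-.02,.02,.055,.08,.12):
    q=m&(abs(P[...,1]-yy)<.008); print(yy,np.percentile(P[q][:,0],[1,50,99]).round(4)) if q.any() else 0
# toggle
im2,d2,c2=shot('scene','s7'); im3,d3,c3=shot('side','d7')
for D,C,I in((d,c,im),(d2,c2,im2),(d3,c3,im3)):
    Q=cloud(C,D); k=(Q[...,2]>.068)&(Q[...,2]<.14)&(abs(Q[...,0]-.62)<.03)&(Q[...,1]>.185)&(Q[...,1]<.27)
    q=Q[k]; print(len(q))
    for a in np.arange(.07,.135,.01):
        w=q[abs(q[:,2]-a)<.005]; print(round(a,2),len(w),w.mean(0).round(4) if len(w) else '')
cv2.imwrite('pics/t7.png',np.hstack([cv2.resize(a[b[1]:b[1]+60,b[0]:b[0]+60,::-1],None,fx=6.6,fy=6.6,interpolation=cv2.INTER_CUBIC) for a,b in((im2,(200,160)),(im3,(240,160)))]))
```

```text
[ 0.54375311 -0.02684492  0.33242967] [-1.79722287e+02  7.15024706e-02 -8.91860688e+01]
0.11158451976999101 (array([623.4,  16.4]), array([ 61.6, 120.8]), 0.7)
-0.02 [0.6004 0.6236 0.6477]
0.02 [0.5999 0.6236 0.6471]
0.055 [0.5933 0.622  0.6518]
0.08 [0.599  0.6236 0.6461]
18
0.07 18 [0.62   0.199  0.0685]
0.08 0 
0.09 0 
0.1 0 
0.11 0 
0.12 0 
0.13 0 
162
0.07 32 [0.6186 0.2046 0.0706]
0.08 22 [0.6205 0.206  0.0806]
0.09 29 [0.6175 0.2105 0.0902]
0.1 43 [0.6177 0.2146 0.0996]
0.11 21 [0.6193 0.2246 0.1086]
0.12 14 [0.6193 0.2329 0.1202]
0.13 1 [0.6158 0.2339 0.1273]
92
0.07 17 [0.618  0.2046 0.0712]
0.08 14 [0.6212 0.2071 0.0799]
0.09 15 [0.6211 0.2074 0.0907]
0.1 24 [0.6198 0.2142 0.0993]
0.11 13 [0.6192 0.2237 0.1098]
0.12 8 [0.6207 0.2331 0.12  ]
0.13 1 [0.6221 0.2341 0.1252]
```

View pics/t7.png

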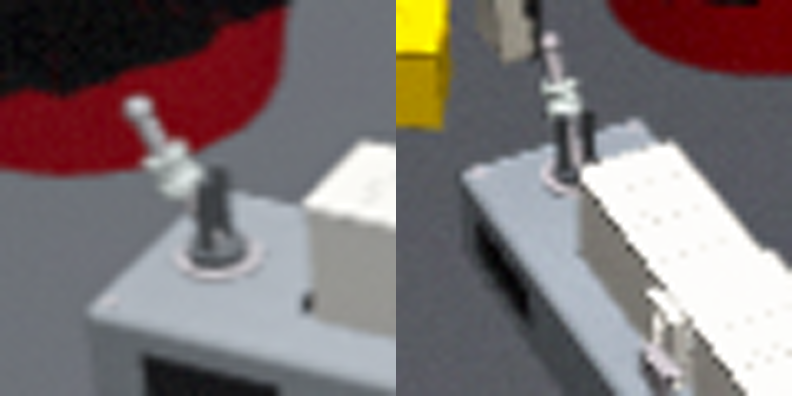

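The crops show the toggle lever leaning to +y, with the white collar spool at (170,170) above dark fork posts at (215,200). The cover's tab sits under its keeper at (665,325) in the side crop.

Run:
```python
from m import *
for n in('scene','side'):
    g=np.load(f'/tmp/{n}0.npz'); C=r.get_calibration(n); Q=cloud(C,g['d'])
    for a,b in((.05,.1),(.1,.14),(.14,.18),(.18,.3)):
        k=(Q[...,2]>a)&(Q[...,2]<b)&(Q[...,0]>.5)&(Q[...,0]<.73)&(Q[...,1]>.23)&(Q[...,1]<.5)
        q=Q[k]; print(n,a,b,len(q), np.percentile(q,[1,99],axis=0).round(3).tolist() if len(q) else '')
H=np.array([.621,.2076,.066]); th=.5; dirn=np.array([0,np.sin(th),np.cos(th)])
s=r.get_state(); q=R.from_euler('xyz',s['eef_rot'],degrees=True)
for L in(.106,.026): print(L,(H+L*dirn).round(4),tool(H+L*dirn))
print(((R.from_euler('xyz',[180,0,-89.1],degrees=True)*R.from_rotvec([0,.5,0])).as_euler('xyz',degrees=True)))
```

```text
scene 0.05 0.1 1050 [[0.502, 0.232, 0.05], [0.728, 0.445, 0.099]]
scene 0.1 0.14 545 [[0.618, 0.232, 0.101], [0.729, 0.447, 0.14]]
scene 0.14 0.18 659 [[0.688, 0.302, 0.14], [0.729, 0.462, 0.173]]
scene 0.18 0.3 0 
side 0.05 0.1 475 [[0.502, 0.231, 0.05], [0.729, 0.441, 0.098]]
side 0.1 0.14 182 [[0.619, 0.233, 0.101], [0.73, 0.427, 0.139]]
side 0.14 0.18 348 [[0.691, 0.303, 0.14], [0.73, 0.463, 0.174]]
side 0.18 0.3 0 
0.106 [0.621  0.2584 0.159 ] [-283.5  -81.9  170.6]
0.026 [0.621  0.2201 0.0888] [-245.1  -81.4  240.8]
[180.         -28.64788976 -89.1       ]
```

Request:
carry_out --deltas '[[0.5,[-45,-14,0],[0,0,0]],[0.5,[-90,-28,0],[0,0,0]],[0.5,[-135,-42,0],[0,0.08,0]],[0.5,[-180,-56,20],[0,0.16,0]],[0.5,[-225,-70,55],[0,0.24,0]],[0.5,[-260,-80,90],[0,0.3,0]],[0.5,[-270,-81.5,125],[0,0.3,0]],[0.5,[-270,-81.5,150],[0,0.3,0]],[0.5,[-270,-81.5,160],[0,0.3,0]],[0.5,[-270,-81.5,160],[0,0.3,0]],[0.5,[-270,-81.5,160],[0,0.3,0]],[0.5,[-270,-81.5,160],[0,0.3,0]]]'

```text
time_s: 33.75
tcp_pos: [0.6219, 0.2449, 0.1719]
eef_rot: [-179.8, -17.1, -89.2]
contact_force: [0.6, 0.1, 0.5]
gripper_width: 0.0438
gripper_force: 0.0
```

Run:
```python
from m import *
s=r.get_state(); print(s['tcp_pos'],s['eef_rot'],s['joints'].round(1),tool([.621,.2215,.0882]))
im,d,c=shot('scene'); im3,d3,c3=shot('side')
for C,D in((c,d),(c3,d3)):
    Q=cloud(C,D); k=(Q[...,2]>.085)&(Q[...,2]<.13)&(abs(Q[...,0]-.62)<.03)&(Q[...,1]>.19)&(Q[...,1]<.27); print(k.sum(),Q[k].mean(0))
```

```text
[0.62187654 0.24485996 0.1719136 ] [-179.84349275  -17.07606055  -89.2145345 ] [ 45.1  26.7  -4.4  12.9 -71.3 -49.7] [-2.3  1.4 86.9]
106 [0.61860496 0.21830223 0.10177891]
59 [0.62018525 0.21795859 0.10305296]
```

Request:
carry_out --deltas '[[0.5,[-2,1.5,25],[0,0,0]],[0.5,[-2,1.5,50],[0,0,0]],[0.5,[-2,1.5,72],[0,0,0]],[0.5,[-2,1.5,84],[0,0,0]],[0.5,[-2,1.5,86],[0,0,0]],[0.5,[-2,1.5,86],[0,0,0]]]'

```text
time_s: 34.45
tcp_pos: [0.6204, 0.2214, 0.0879]
eef_rot: [-179.9, -17.2, -89.2]
contact_force: [0.2, 0.3, 0.9]
gripper_width: 0.0438
gripper_force: 0.0
```

Request:
carry_out --deltas '[[0.1,[0,0,0],[0,0,0]],[0.1,[0,0,0],[0,0,0]],[0.1,[0,0,0],[0,0,0]],[0.1,[0,0,0],[0,0,0]],[0.1,[0,0,0],[0,0,0]]]' --squeeze 30

```text
time_s: 34.95
tcp_pos: [0.6209, 0.2217, 0.0876]
eef_rot: [-179.9, -17.1, -89.1]
contact_force: [3.8, -0.9, 0.5]
gripper_width: 0.0176
gripper_force: 30.0
```

Run:
```python
import numpy as np
H=np.array([.2076,.066])
u=lambda a:np.array([np.sin(a),np.cos(a)])          # lever dir (y,z)
tx=lambda t:np.array([-np.cos(t),np.sin(t)]); tz=lambda t:-u(t)
c0=H+.034*u(.5); tcp0=np.array([.2217,.0876]); o=tcp0-c0; o=(o@tx(.3),o@tz(.3)); print('off',np.round(o,4))
P=lambda rho,a,t:H+rho*u(a)+o[0]*tx(t)+o[1]*tz(t)
s=P(.0445,.5,.3)
for i in range(1,13):
    f=i/12; a=.5-1.0*f; t=.3-.8*f; d=(P(.0445,a,t)-s)*1000; print(i,np.round([d@tx(.3),d@tz(.3),t-.3],2))
d=(P(.034,-.5,-.5)-P(.0445,-.5,-.5))*1000; print('lower',d@tx(-.5),d@tz(-.5))
```

```text
off [-0.0003  0.0085]
1 [ 3.09 -0.63 -0.07]
2 [ 6.23 -0.98 -0.13]
3 [ 9.38 -1.07 -0.2 ]
4 [12.52 -0.88 -0.27]
5 [15.64 -0.42 -0.33]
6 [18.7  0.3 -0.4]
7 [21.69  1.28 -0.47]
8 [24.58  2.52 -0.53]
9 [27.35  4.   -0.6 ]
10 [29.98  5.71 -0.67]
11 [32.45  7.65 -0.73]
12 [34.75  9.79 -0.8 ]
lower 1.0377401533883267e-14 10.50000000000001
```

Request:
carry_out --deltas '[[0.1,[-0.6,0,-3],[0,0,0]],[0.1,[-1.2,0,-6],[0,0,0]],[0.1,[-1.7,0,-8.5],[0,0,0]],[0.1,[-2.1,0,-10.3],[0,0,0]],[0.1,[-2.1,0,-10.3],[0,0,0]],[0.1,[-2.1,0,-10.3],[0,0,0]]]'

```text
time_s: 35.55
tcp_pos: [0.6208, 0.2263, 0.0961]
eef_rot: [-179.9, -17.2, -89.2]
contact_force: [7.0, -2.2, -4.1]
gripper_width: 0.0176
gripper_force: 30.0
```

Request:
carry_out --deltas '[[0.1,[3,0,-1.3],[0,-0.07,0]],[0.1,[6.2,0,-1.7],[0,-0.13,0]],[0.1,[9.4,0,-1.8],[0,-0.2,0]],[0.1,[12.5,0,-1.6],[0,-0.27,0]],[0.1,[15.6,0,-1.1],[0,-0.33,0]],[0.1,[18.8,0,-0.4],[0,-0.4,0]],[0.1,[21.8,0,0.6],[0,-0.47,0]],[0.1,[24.8,0,1.9],[0,-0.53,0]],[0.1,[27.6,0,3.4],[0,-0.6,0]],[0.1,[30.3,0,5.1],[0,-0.67,0]],[0.1,[32.8,0,7.1],[0,-0.73,0]],[0.1,[35,0,9.3],[0,-0.8,0]]]'

```text
time_s: 36.75
tcp_pos: [0.6214, 0.1929, 0.0989]
eef_rot: [-179.8, 29.0, -89.1]
contact_force: [1.6, 7.0, -2.5]
gripper_width: 0.0178
gripper_force: 30.0
```

Request:
carry_out --deltas '[[0.1,[0.5,0,0],[0,0,0]],[0.1,[0.5,0,0],[0,0,0]]]'

```text
time_s: 36.95
tcp_pos: [0.6214, 0.1906, 0.0977]
eef_rot: [-179.9, 28.8, -89.2]
contact_force: [3.8, 5.9, -2.4]
gripper_width: 0.0178
gripper_force: 30.0
```

Request:
carry_out --deltas '[[0.1,[0,0,4],[0,0,0]],[0.1,[0,0,8],[0,0,0]],[0.1,[0,0,10],[0,0,0]],[0.1,[0,0,10],[0,0,0]],[0.3,[0,0,10],[0,0,0]],[0.5,[0,0,10],[0,0,0]],[0.5,[0,0,10],[0,0,0]],[0.5,[0,0,-20],[0,0,0]],[0.5,[0,0,-60],[0,0,0]],[0.5,[0,0,-100],[0,0,0]],[0.5,[0,0,-140],[0,0,0]],[0.5,[0,0,-140],[0,0,0]]]'

```text
time_s: 38.15
tcp_pos: [0.6237, 0.1201, 0.2261]
eef_rot: [-179.4, 28.6, -89.0]
contact_force: [1.2, -0.3, -0.7]
gripper_width: 0.0438
gripper_force: 0.0
```

Run:
```python
from m import *
s=r.get_state(); print(s['tcp_pos'],s['eef_rot'],s['joints'].round(0))
im,d,c=shot('scene'); im3,d3,c3=shot('side')
for C,D in((c,d),(c3,d3)):
    q=cloud(C,D).reshape(-1,3); q=q[(abs(q[:,0]-.62)<.03)&(q[:,1]>.16)&(q[:,1]<.27)]
    for a in np.arange(.07,.135,.01):
        w=q[abs(q[:,2]-a)<.005]; print(round(a,2),len(w),w.mean(0).round(4) if len(w) else '')
print(tray())
cv2.imwrite('pics/t8.png',np.hstack([cv2.resize(a[b[1]:b[1]+130,b[0]:b[0]+130,::-1],None,fx=3.07,fy=3.07,interpolation=cv2.INTER_CUBIC) for a,b in((im,(200,160)),(im3,(210,145)))]))
```

```text
[0.62365115 0.1200863  0.226106  ] [-179.44251383   28.59035267  -88.95178282] [ 10.  18.   2. -30. -72.  -0.]
0.07 48 [0.6156 0.2033 0.0683]
0.08 24 [0.6174 0.2032 0.0795]
0.09 30 [0.617  0.1974 0.0906]
0.1 41 [0.6178 0.1925 0.0997]
0.11 19 [0.6179 0.1861 0.1085]
0.12 13 [0.6202 0.1772 0.12  ]
0.13 3 [0.6197 0.1766 0.1264]
0.07 24 [0.6131 0.2031 0.0688]
0.08 6 [0.6156 0.2037 0.0787]
0.09 16 [0.6165 0.1947 0.0906]
0.1 19 [0.619  0.1897 0.0994]
0.11 8 [0.6196 0.1851 0.1088]
0.12 8 [0.6207 0.1762 0.1208]
0.13 1 [0.6221 0.1747 0.1266]
(array([479.7,  28.5]), array([98.4, 98.3]), 86.0)
```

View pics/t8.png

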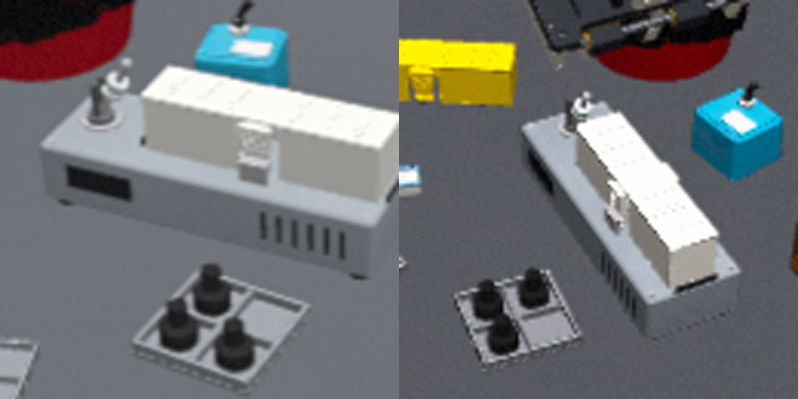

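The pictures show the lever leaning over towards the cover at (122,75) with its collar low, and its tip at y 0.176 m against the expected 0.176 m. The cover is clipped flat and all three caps sit upright in the tray.

```bash
python3 -c "
from plant import r
print(r.close_job())"
```

```text
the job is handed in; nothing more can be done
None
```

The job is handed in, and my last pictures show every step done: the cover is clipped back on, the three dust caps that were there stand knob up in separate tray compartments, and the lever is on with its collar down. The judge returned no verdict.

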